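# Find the pitch comb that fits the vise screw

## Task

The wooden vise screw in the front saddles, right beside the stone slab, has a thread of unknown pitch. Slide the three steel pitch combs over the slab against it, one at a time and without ramming them, until you find the one whose teeth seat fully, so that its straight edge lies flush along the thread crests. Leave that comb lying home in the thread, with any comb that does not fit drawn back well clear of the thread and lying flat on the slab, and leave the hammer, jar and batten beside the slab where they are.

Things in the scene. Friction and masses are not known exactly. Their poses are not given: they have to be found in the camera images.
- bench_slab: Pale stone slab, fixed, top 50 mm above the bench, with a wooden rack for three screws joined to its far side. Origin on the bench under the middle of the FRONT screw's axis; x points from the slab squarely to the front screw, y along the screws, z up. Slab spans x -242 to -36, y -200 to 200 mm; screw axes lie at x = 0 (front), 80, 160 mm, 53 mm above the bench.
- thread_left (a point): Point on the front screw's axis line, 180 mm to the +y side of its middle (slab frame 0, 180, 53 mm). Fixed to the rack.
- thread_right (a point): Point on the front screw's axis line, 180 mm to the -y side of its middle (slab frame 0, -180, 53 mm). Fixed to the rack.
- screw_1: One of three wooden vise screws side by side in the rack, order varies; the front one, next to the slab, is the one to check. 60 mm over the crests, 445 mm of waxed V thread, pitch unmarked and different on each; 76 mm head at its +y end. Origin on the axis, y along it. Cannot be lifted or rolled, but shifts endwise up to 18 mm either way under about 1 N, so it usually finds its own mesh.
- screw_2: One of three wooden vise screws side by side in the rack, order varies; the front one, next to the slab, is the one to check. 60 mm over the crests, 445 mm of waxed V thread, pitch unmarked and different on each; 76 mm head at its +y end. Origin on the axis, y along it. Cannot be lifted or rolled, but shifts endwise up to 18 mm either way under about 1 N, so it usually finds its own mesh.
- screw_3: One of three wooden vise screws side by side in the rack, order varies; the front one, next to the slab, is the one to check. 60 mm over the crests, 445 mm of waxed V thread, pitch unmarked and different on each; 76 mm head at its +y end. Origin on the axis, y along it. Cannot be lifted or rolled, but shifts endwise up to 18 mm either way under about 1 N, so it usually finds its own mesh.
- leaf_yellow_handle (a point): Centre of the yellow wooden grip bar, 16 (x) x 80 (y) x 26 mm, 19 mm above the slab top, on a loose pitch comb (0.36 kg): a dark steel plate 80 (x) x 100 (y) x 6 mm lying on the slab, V teeth 5 to 10 mm high on its +x edge facing the front screw. x to the teeth, z up. Order of the combs varies. The bar can be pushed from behind, pulled from its front, straddled or gripped.
- leaf_yellow_edge (a point): Middle of the yellow comb's straight toothed edge (line of the tooth roots), 3 mm above the slab top, 65 mm ahead (+x) of the grip's centre. Fully home, it touches the crests, 30 mm from the front screw's axis (slab x = -30 mm); a wrong pitch stops at least 3.5 mm farther out, and so does the right one if its tips happen to meet the crests: shift it 4 mm sideways and press again (8 to 12 N). Starts 28 to 58 mm off, turned up to 0.1 rad.
- leaf_blue_handle (a point): Centre of the blue wooden grip bar, 16 (x) x 80 (y) x 26 mm, 19 mm above the slab top, on a loose pitch comb (0.36 kg): a dark steel plate 80 (x) x 100 (y) x 6 mm lying on the slab, V teeth 5 to 10 mm high on its +x edge facing the front screw. x to the teeth, z up. Order of the combs varies. The bar can be pushed from behind, pulled from its front, straddled or gripped.
- leaf_blue_edge (a point): Middle of the blue comb's straight toothed edge (line of the tooth roots), 3 mm above the slab top, 65 mm ahead (+x) of the grip's centre. Fully home, it touches the crests, 30 mm from the front screw's axis (slab x = -30 mm); a wrong pitch stops at least 3.5 mm farther out, and so does the right one if its tips happen to meet the crests: shift it 4 mm sideways and press again (8 to 12 N). Starts 28 to 58 mm off, turned up to 0.1 rad.
- leaf_red_handle (a point): Centre of the red wooden grip bar, 16 (x) x 80 (y) x 26 mm, 19 mm above the slab top, on a loose pitch comb (0.36 kg): a dark steel plate 80 (x) x 100 (y) x 6 mm lying on the slab, V teeth 5 to 10 mm high on its +x edge facing the front screw. x to the teeth, z up. Order of the combs varies. The bar can be pushed from behind, pulled from its front, straddled or gripped.
- leaf_red_edge (a point): Middle of the red comb's straight toothed edge (line of the tooth roots), 3 mm above the slab top, 65 mm ahead (+x) of the grip's centre. Fully home, it touches the crests, 30 mm from the front screw's axis (slab x = -30 mm); a wrong pitch stops at least 3.5 mm farther out, and so does the right one if its tips happen to meet the crests: shift it 4 mm sideways and press again (8 to 12 N). Starts 28 to 58 mm off, turned up to 0.1 rad.
- hammer: Claw-less hammer with a dark wooden handle, about 300 mm long, lying on the bench left (+y) of the slab; a bystander.
- glue_jar: White plastic jar, 72 mm in diameter, 100 mm high, standing right (-y) of the slab near the robot; a bystander. Origin at its foot.
- batten: Pale wooden batten 190 x 28 x 16 mm lying right (-y) of the slab; a bystander. Origin at the centre of its underside.

How it is judged:
By the outcome, as a careful person would: the job done as asked, in the order asked, and still so for the second after the job is handed in, with the robot touching nothing.
It also fails if it takes over 64 s, if anything falls off the work surface, if the arm or the gripper's body presses on something with over 40 N, if the wrist force passes 120 N, or if a joint passes its speed limit or range.

## Robot

A 7-joint arm with a two-finger parallel gripper is mounted at the origin on the work surface. World frame = base frame: x ahead of the robot, y to its left, z up, the work surface at z = 0. Lengths are in m, angles in rad, forces in N, time in s.
With the tool pointing down it reaches from about 0.35 to 0.9 m from the base axis. Payload 8.1 kg.
Tool frame: the origin (TCP) lies at the centre of the arm's flange, where the gripper is bolted on; the fingertips stand 178 mm ahead of it and the grasp point (between the pads) lies 159 mm ahead of it; x points along the fingers, z is the direction in which the jaws open and shut, and the axes are right-handed (so a half turn about x gives the same grasp; the last joint's range is limited). The gripper opens to 92 mm and grips with 3 to 60 N. Pads are 19 mm wide; open, the fingers measure 130 mm over their backs; the gripper's body (75 mm by 190 mm) begins 47 mm behind the grasp point.
Start: joints at [-1.418, 0.434, 0.025, 1.573, -0.012, 1.134, -0.075], TCP at [0.158, 0.605, 0.405] pointing down, gripper open.
Joint ranges: [-2.62, 2.62], [-0.44, 2.09], [-1.27, 1.32], [0.08, 2.57], [-1.32, 4.46], [0.12, 2], [-2.74, 2.74]. Speed limits (rad/s): [2.22, 2.22, 3.01, 3.01, 3.14, 3.14, 3.14].

## Interface

Orientations are given as a rotation vector (axis times angle).
In Python, from cell import arm, get_image, search_frame, pinpoint gives the robot as it stands.
- The arm moves only by the tool arm_command, never from a script. Its argument "motion" is a list of rows, each a list of 7 numbers: the finger opening in mm, from 0 to 91.8, then the shift along the tool's x, y, z in mm, then the turn, a rotation vector about the tool's x, y, z in degrees. In form: [[fingers, x, y, z, ax, ay, az], ...]. A call has 1 to 5 rows; each row shifts and turns the commanded pose from where the row before left it, along the tool's axes as they then stand; what a row does not reach is not made up. A row lasts 1/8 s, in which the tool goes at most 62.5 mm and 10.7 degrees, less where a joint would pass 70% of its speed; a pose out of reach is approached as far as the arm can. A call with a gripper value outside its range is refused whole. The fingers move at their own pace and stop on an object; "newtons" is the grip in N (left out, the last holds). Time passes only in rows, so rows that do not move let the fingers close. It gives the time, the measured TCP pose, the force and the opening at its end, in the units of the state.
- arm.observe(): the state, without advancing time (a new reading comes with each control period).
- get_image(name): name is "scene" or "top" or "wrist"; returns a dict with "frame" (384x512x3 uint8, red, green, blue), "range_z" (384x512 float32, m along the optical axis (not along the pixel's ray), 0 where there is no reading), "K" (3x3 intrinsics, pixels), "origin" and "rotation" of the camera in the world; the wrist camera has in their place "tool_from_camera" (4x4, takes a point from camera to tool coordinates, whose origin is the TCP and whose axes are the tool frame's). Camera axes: x right, y down, z forward; pixel columns grow to the right and rows downward; lengths in m; the calibration is good to about 2 mm. A picture is of the moment at which its call begins: read the wrist's pose just before it.
- arm.sign_off(): hands the job in, once; it reports no verdict.
Trained networks look in the newest picture that a camera, given by its name, has taken for a name from the list of things; names that differ only in an ending like _2 or _b are one class to them, and where a whole thing is asked for, a point or a joint stands for the part that bears it (a point fixed in the world has none). Each returns a list of dicts, best first, with "p" (0 to 1); they miss things now and then, are a little off and sometimes report something else, mostly with a low value. They report only what shows in the picture. A call takes as long as a camera call.
- search_frame(camera, target): "point" ([x, y, z] in m, in world coordinates, good to about 4 mm: the middle of the surface that is visible of it).
- pinpoint(camera, target): "point" ([x, y, z] in m, in world coordinates, good to about 4 mm: a listed point, or the origin of a listed thing).
The state is a dict: "clock": time; "joints": joint angles; "dq": joint speeds; "joint_efforts": joint torques, N m; "position": TCP position; "ee_rot": TCP orientation; "force": force on the tool from outside, world axes, zero at the start; "ft_torque": the same for the moment, N m; "width": opening from 0.0 (shut) to 1.0 (fully open).
Only numpy, scipy, OpenCV 4.12 (cv2) and the standard library are available. Lean on these libraries where they do the work, as an engineer would, in place of code of your own. Each camera call takes 0.05 s, during which the arm holds its last target. There are 200 camera calls.

## Working session

There is one attempt and no reset: what is moved stays moved. The work goes in short steps, Python scripts to look and compute and a tool call to move; the robot and the scene stay as the last step left them, time stands still between calls to the robot, and variables do not carry over. Pictures are saved under pics/ and viewed, about 8 in all and at most 12, crops included, and the job is handed in when it is done.

Besides the shell and the picture viewer there is one more tool, called after ">>>" in YAML: its name, and indented under it one key for each argument. arm_command: Moves the arm, as the interface text tells. Its arguments: {"type":"object","properties":{"motion":{"type":"array"},"newtons":{"type":"number"}},"required":["motion"]}

```bash
ls; mkdir -p pics; cat > h.py <<'E'
from cell import arm,get_image,search_frame,pinpoint
import numpy as np,cv2
from scipy.spatial.transform import Rotation as R
def save(im,n): cv2.imwrite('pics/'+n,im['frame'][:,:,::-1])
def cloud(im,T=None):
    z=im['range_z'];v,u=np.mgrid[:z.shape[0],:z.shape[1]];K=im['K']
    P=np.stack([(u-K[0,2])*z/K[0,0],(v-K[1,2])*z/K[1,1],z],-1)
    return P@np.array(im['rotation']).T+im['origin']
E
python3 - <<'E'
from h import *
s=arm.observe();print({k:np.round(v,3) for k,v in s.items()})
a=get_image('scene');b=get_image('top');save(a,'s.png');save(b,'t.png')
print(b['origin'],b['rotation'],b['K'])
cv2.imwrite('pics/st.png',np.vstack([cv2.resize(x['frame'],(400,300)) for x in(a,b)])[:,:,::-1])
for t in ['thread_left','thread_right','bench_slab','leaf_yellow_handle','leaf_blue_handle','leaf_red_handle','leaf_yellow_edge','leaf_blue_edge','leaf_red_edge','hammer','glue_jar','batten']:
  for c in('top','scene'):
    r=pinpoint(c,t);print(t,c,[(np.round(q['point'],3),round(q['p'],2)) for q in r[:2]])
E
```

```text
pics
{'clock': np.float64(0.0), 'joints': array([-1.418,  0.435,  0.025,  1.574, -0.012,  1.134, -0.075]), 'dq': array([ 0.   , -0.   ,  0.   , -0.001, -0.   ,  0.001,  0.   ]), 'joint_efforts': array([-0.0000e+00, -6.6785e+01,  9.8500e-01, -3.1446e+01, -6.1000e-02,
        4.3000e-02,  0.0000e+00]), 'position': array([0.158, 0.604, 0.404]), 'ee_rot': array([-1.02 ,  1.321,  1.018]), 'force': array([ 0.182, -0.297, -0.484]), 'ft_torque': array([0.027, 0.049, 0.002]), 'width': np.float64(0.999)}
[0.4207532  0.06701863 1.13607499] [-2.15774999  2.14942532 -0.15360827] [[355.58995087   0.         251.91516379]
 [  0.         355.58995087 197.79384685]
 [  0.           0.           1.        ]]
thread_left top [(array([0.583, 0.229, 0.052]), 0.59)]
thread_left scene [(array([0.583, 0.237, 0.056]), 0.87)]
thread_right top [(array([ 0.63 , -0.12 ,  0.053]), 0.8)]
thread_right scene [(array([ 0.627, -0.126,  0.052]), 0.84)]
bench_slab top [(array([ 0.606,  0.056, -0.   ]), 0.94)]
bench_slab scene []
leaf_yellow_handle top [(array([0.436, 0.163, 0.068]), 0.62)]
leaf_yellow_handle scene [(arr
[... 579 characters left out ...]
, 0.053]), 0.75)]
leaf_blue_edge top [(array([ 0.556, -0.079,  0.053]), 0.58), (array([0.584, 0.228, 0.05 ]), 0.18)]
leaf_blue_edge scene [(array([ 0.559, -0.076,  0.051]), 0.67)]
leaf_red_edge top [(array([0.544, 0.047, 0.056]), 0.78), (array([ 0.605,  0.054, -0.001]), 0.46)]
leaf_red_edge scene [(array([0.548, 0.047, 0.05 ]), 0.8)]
hammer top [(array([ 0.389,  0.366, -0.001]), 0.56)]
hammer scene [(array([0.392, 0.366, 0.003]), 0.65)]
glue_jar top [(array([ 0.442, -0.271,  0.002]), 0.65)]
glue_jar scene []
batten top [(array([ 0.631, -0.291, -0.009]), 0.65), (array([0.682, 0.069, 0.053]), 0.47)]
batten scene [(array([ 0.631, -0.291,  0.002]), 0.82), (array([ 0.627, -0.125,  0.056]), 0.73)]
```

View pics/t.png

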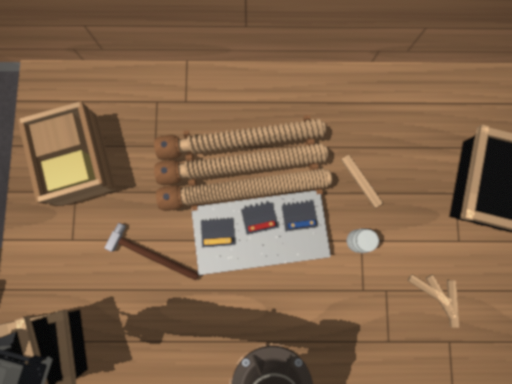

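```bash
cat >> h.py <<'E'
O=np.array([.6055,.0555]);yaw=.127
def slab(p): # world->slab
    p=np.asarray(p,float);c,s=np.cos(yaw),np.sin(yaw);d=p[:2]-O
    return np.array([c*d[0]+s*d[1],-s*d[0]+c*d[1],p[2]])
def world(x,y,z):
    c,s=np.cos(yaw),np.sin(yaw);return np.array([O[0]+c*x-s*y,O[1]+s*x+c*y,z])
def tool(a,sgn=1): # tool down, jaws along slab-yaw a
    z=sgn*np.array([np.cos(a),np.sin(a),0]);x=np.array([0,0,-1.]);return np.stack([x,np.cross(z,x),z],1)
def plan(p,Rt,p0=None,R0=None,n=None):
    "rows to bring TCP from the measured pose to p,Rt"
    s=arm.observe()
    p0=np.array(s['position']) if p0 is None else p0
    R0=R.from_rotvec(s['ee_rot']).as_matrix() if R0 is None else R0
    rv=R.from_matrix(R0.T@Rt).as_rotvec();d=p-p0
    n=n or int(max(np.ceil(np.linalg.norm(d)/.060),np.ceil(np.degrees(np.linalg.norm(rv))/10.5),1))
    print('n',n,'total tool mm',np.round(R0.T@d*1000,1),'deg',np.round(np.degrees(rv),1))
    for i in range(n):
        Ri=R0@R.from_rotvec(rv*i/n).as_matrix()
        print(np.round(np.r_[Ri.T@d/n*1000,np.degrees(rv)/n],1).tolist())
def wrist():
    s=arm.observe();im=get_image('wrist');T=np.eye(4);T[:3,:3]=R.from_rotvec(s['ee_rot']).as_matrix();T[:3,3]=s['position']
    M=T@np.array(im['tool_from_camera']);im['origin']=M[:3,3];im['rotation']=M[:3,:3];return im
E
python3 - <<'E'
from h import *
s=arm.observe();print(R.from_rotvec(s['ee_rot']).as_matrix().round(2))
im=wrist();print(im['tool_from_camera'].round(3),im['K'].round(0))
for n,h,e in [('y',(.4365,.163),(.5045,.168)),('r',(.482,.034),(.546,.047)),('b',(.490,-.085),(.5575,-.0775))]:
    print(n,slab((*h,.069)).round(3),slab((*e,.053)).round(3),np.arctan2(e[1]-h[1],e[0]-h[0]).round(3))
for g in(1,-1):
    plan(world(-.10,0,.40),tool(yaw,g))
E
```

```text
[[ 0.   -0.97  0.25]
 [-0.    0.25  0.97]
 [-1.   -0.   -0.  ]]
[[-0.001 -0.302  0.953  0.019]
 [ 0.    -0.953 -0.302  0.081]
 [ 1.     0.     0.001  0.   ]
 [ 0.     0.     0.     1.   ]] [[342.   0. 254.]
 [  0. 342. 199.]
 [  0.   0.   1.]]
y [-0.154  0.128  0.069] [-0.086  0.124  0.053] 0.073
r [-0.125 -0.006  0.069] [-0.06  -0.001  0.053] 0.2
b [-0.132 -0.125  0.069] [-0.064 -0.126  0.053] 0.111
n 12 total tool mm [   4.7 -479.  -455.5] deg [68.1  0.  -0. ]
[0.4, -39.9, -38.0, 5.7, 0.0, -0.0]
[0.4, -43.5, -33.8, 5.7, 0.0, -0.0]
[0.4, -46.6, -29.4, 5.7, 0.0, -0.0]
[0.4, -49.3, -24.6, 5.7, 0.0, -0.0]
[0.4, -51.5, -19.6, 5.7, 0.0, -0.0]
[0.4, -53.2, -14.4, 5.7, 0.0, -0.0]
[0.4, -54.3, -9.1, 5.7, 0.0, -0.0]
[0.4, -55.0, -3.7, 5.7, 0.0, -0.0]
[0.4, -55.1, 1.8, 5.7, 0.0, -0.0]
[0.4, -54.6, 7.2, 5.7, 0.0, -0.0]
[0.4, -53.6, 12.5, 5.7, 0.0, -0.0]
[0.4, -52.1, 17.8, 5.7, 0.0, -0.0]
n 12 total tool mm [   4.7 -479.  -455.5] deg [-111.9    0.     0. ]
[0.4, -39.9, -38.0, -9.3, 0.0, 0.0]
[0.4, -33.2, -43.9, -9.3, 0.0, 0.0]
[0.4, -25.7, -48.7, -9.3, 0.0, 0.0]
[0.4, -17.4, -52.2, -9.3, 0.0, 0.0]
[0.4, -8.7, -54.4, -9.3, 0.0, 0.0]
[0.4, 0.2, -55.1, -9.3, 0.0, 0.0]
[0.4, 9.1, -54.3, -9.3, 0.0, 0.0]
[0.4, 17.8, -52.1, -9.3, 0.0, 0.0]
[0.4, 26.0, -48.6, -9.3, 0.0, 0.0]
[0.4, 33.5, -43.7, -9.3, 0.0, 0.0]
[0.4, 40.2, -37.7, -9.3, 0.0, 0.0]
[0.4, 45.8, -30.7, -9.3, 0.0, 0.0]
```

>>> arm_command:
  motion:
    - [60,0,-40,-38,5.7,0,0]
    - [60,0,-43.5,-34,5.7,0,0]
    - [60,0,-46.5,-29.5,5.7,0,0]
    - [60,0,-49,-24.5,5.7,0,0]
    - [60,0,-51.5,-19.5,5.7,0,0]
  newtons: 10

```text
clock: 1.98
position: [0.3036, 0.3688, 0.405]
ee_rot: [-0.636, 1.475, 0.637]
force: [0.8, 0.2, 0.4]
width: 0.658
```

>>> arm_command:
  motion:
    - [60,0,-53,-14.5,5.7,0,0]
    - [60,0,-54.5,-9,5.7,0,0]
    - [60,0,-55,-3.5,5.7,0,0]
    - [60,0,-55,2,5.7,0,0]
    - [60,0,-54.5,7,5.7,0,0]

```text
clock: 2.6
position: [0.4479, 0.1345, 0.4051]
ee_rot: [-0.248, 1.556, 0.249]
force: [0.2, 0.1, -0.4]
width: 0.654
```

>>> arm_command:
  motion:
    - [60,0,-53.5,12.5,5.7,0,0]
    - [60,0,-52,18,5.7,0,0]
    - [60,0,0,0,0,0,0]

```text
clock: 2.98
position: [0.5063, 0.0383, 0.4051]
ee_rot: [-0.09, 1.567, 0.087]
force: [-0.6, 0.0, 0.1]
width: 0.654
```

```bash
python3 - <<'E'
from h import *
s=arm.observe();print(s['clock'],s['position'],slab(s['position']))
im=wrist();save(im,'w1.png');np.save('w1.npy',im,allow_pickle=True)
# rectify to slab frame at z=0.056, 3px/mm -> use z plane 0.053
def rect(im,z,x0,x1,y0,y1,sc):
    xs=np.arange(x0,x1,1/sc/1000);ys=np.arange(y1,y0,-1/sc/1000)
    X,Y=np.meshgrid(xs,ys,indexing='ij');X=X[::-1];Y=Y[::-1]
    c,sn=np.cos(yaw),np.sin(yaw);W=np.stack([O[0]+c*X-sn*Y,O[1]+sn*X+c*Y,np.full_like(X,z)],-1)
    P=(W-im['origin'])@np.array(im['rotation']);q=P@im['K'].T
    return cv2.remap(im['frame'],(q[...,0]/q[...,2]).astype('f4'),(q[...,1]/q[...,2]).astype('f4'),cv2.INTER_CUBIC)
r=rect(im,.053,-.2,.03,-.2,.2,2);cv2.imwrite('pics/r1.png',r[:,:,::-1]);print(r.shape)
for t in ['leaf_yellow_handle','leaf_blue_handle','leaf_red_handle','leaf_yellow_edge','leaf_blue_edge','leaf_red_edge','thread_left','thread_right']:
    print(t,[(slab(q['point']).round(4),round(q['p'],2)) for q in pinpoint('wrist',t)[:1]])
E
```

```text
2.975 [0.50628384 0.03833019 0.40511531] [-0.10059181 -0.00446492  0.40511531]
(460, 800, 3)
leaf_yellow_handle [(array([-0.1561,  0.1282,  0.0679]), 0.67)]
leaf_blue_handle [(array([-0.1289, -0.1245,  0.0678]), 0.92)]
leaf_red_handle [(array([-0.1243, -0.0073,  0.0702]), 0.62)]
leaf_yellow_edge [(array([-0.0902,  0.1267,  0.0555]), 0.66)]
leaf_blue_edge [(array([-0.0715, -0.1266,  0.0556]), 0.76)]
leaf_red_edge [(array([-0.0593,  0.0018,  0.0519]), 0.79)]
thread_left []
thread_right []
```

View pics/r1.png

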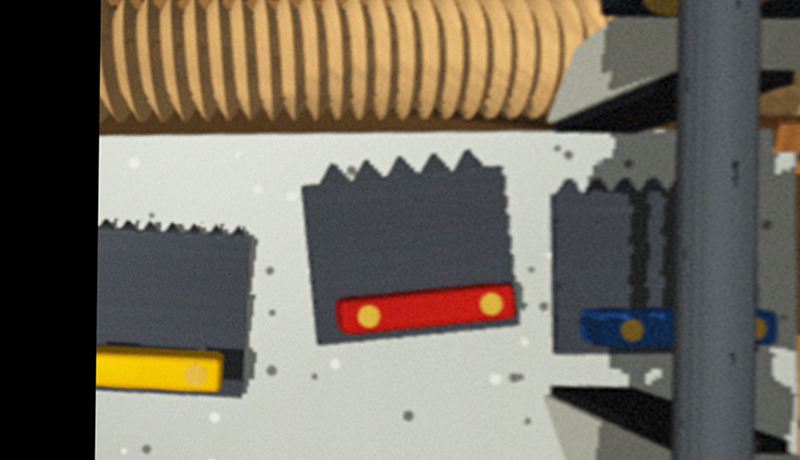

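```bash
python3 - <<'E'
from h import *
im=np.load('w1.npy',allow_pickle=True).item()
C=cloud(im);c,s=np.cos(yaw),np.sin(yaw);d=C[...,:2]-O
X=c*d[...,0]+s*d[...,1];Y=-s*d[...,0]+c*d[...,1];Z=C[...,2];g=im['frame'].mean(-1)
ok=im['range_z']>0
for lo,hi in [(-.028,-.022),(-.022,-.015),(-.015,-.008)]:
    m=ok&(X>lo)&(X<hi)&(Z>.06)&(Z<.09)&(Y>-.07)&(Y<.13);y=Y[m];v=g[m]-np.poly1d(np.polyfit(y,g[m],3))(y)
    P=np.linspace(.007,.03,461);A=np.array([abs(np.mean(v*np.exp(2j*np.pi*y/p))) for p in P])
    o=np.argsort(-A)[:1];print(m.sum(),P[o],A[o], [(p,A[np.argmin(abs(P-p))].round(1)) for p in (.011,.014,.017)])
# teeth profile per comb: dark steel boundary
for n,yc,xe in [('y',.1267,-.0885),('r',.0,-.0595),('b',-.1266,-.068)]:
    pts=[]
    m=ok&(Z>.053)&(Z<.0585)&(g<110)&(abs(Y-yc)<.055)&(abs(X-xe)<.025)
    y=Y[m];x=X[m]
    bins=np.arange(yc-.05,yc+.05,.001);xm=np.array([x[(y>=b)&(y<b+.0014)].max() if ((y>=b)&(y<b+.0014)).sum()>3 else np.nan for b in bins])
    k=~np.isnan(xm);b=bins[k];v=xm[k];v=v-np.polyval(np.polyfit(b,v,1),b)
    P=np.linspace(.008,.022,141);A=[abs(np.mean(v*np.exp(2j*np.pi*b/p))) for p in P];print(n,k.sum(),P[np.argmax(A)],max(A))
E
```

```text
1319 [0.011] [16.81509077] [(0.011, np.float64(16.8)), (0.014, np.float64(1.3)), (0.017, np.float64(0.9))]
2135 [0.01105] [21.34099253] [(0.011, np.float64(21.2)), (0.014, np.float64(1.2)), (0.017, np.float64(0.9))]
1975 [0.01105] [23.24435011] [(0.011, np.float64(23.2)), (0.014, np.float64(0.8)), (0.017, np.float64(0.8))]
y 74 0.0109 0.0011753188957081637
r 99 0.0173 0.0020441976714372346
b 58 0.013999999999999999 0.0018202408235172677
```

```bash
python3 - <<'E'
from h import *
plan(world(-.156,.127,.25),tool(.079))
E
```

```text
n 4 total tool mm [154.8 126.1 -55. ] deg [ 2.5  0.  -0. ]
[38.7, 31.5, -13.7, 0.6, 0.0, -0.0]
[38.7, 31.4, -14.1, 0.6, 0.0, -0.0]
[38.7, 31.2, -14.4, 0.6, 0.0, -0.0]
[38.7, 31.1, -14.8, 0.6, 0.0, -0.0]
```

>>> arm_command:
  motion:
    - [60,0,42,-18,0.8,0,0]
    - [60,10,42,-18.5,0.8,0,0]
    - [60,25,42,-19,0.9,0,0]
    - [60,55,0,0,0,0,0]
    - [60,0,0,0,0,0,0]

```text
clock: 4.05
position: [0.4345, 0.1619, 0.3125]
ee_rot: [-0.065, 1.576, 0.059]
force: [1.0, -1.2, 0.9]
width: 0.655
```

```bash
python3 - <<'E'
from h import *
s=arm.observe();print(s['clock'],slab(s['position']),s['force'])
im=wrist();save(im,'w2.png')
C=cloud(im);hsv=cv2.cvtColor(im['frame'],cv2.COLOR_RGB2HSV)
m=(hsv[...,0]>18)&(hsv[...,0]<35)&(hsv[...,1]>180)&(im['range_z']>0)&(C[...,2]>.077)&(C[...,2]<.09)
P=C[m];print(len(P),np.median(P[:,2]));S=np.array([slab(p) for p in P]);print(S.min(0),S.max(0))
r=cv2.minAreaRect((S[:,:2]*1000).astype('f4'));print(r)
plan(world(-.156,.127,.25),tool(.079))
E
```

```text
4.05 [-0.1561123  0.1271917  0.3124835] [ 1.0222335  -1.23499228  0.89068731]
2645 0.08227555671907341
[-0.16055947  0.01619314  0.07709784] [-0.12138265  0.16874172  0.08504563]
((-145.8538818359375, 91.69242858886719), (28.844762802124023, 154.91256713867188), 8.023917198181152)
n 2 total tool mm [64.5  0.4 -1. ] deg [-0.1 -0.2  0.1]
[32.2, 0.2, -0.5, -0.0, -0.1, 0.1]
[32.2, 0.2, -0.5, -0.0, -0.1, 0.1]
```

View pics/w2.png

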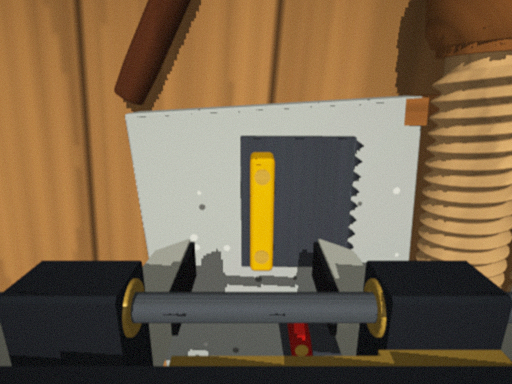

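>>> arm_command:
  motion:
    - [60,45,0,-0.5,0,-0.2,0]
    - [60,20,0,0,0,0,0]
    - [60,7,0,0,0,0,0]
    - [0,0,0,0,0,0,0]
    - [0,0,0,0,0,0,0]
  newtons: 8

```text
clock: 4.72
position: [0.4365, 0.1619, 0.244]
ee_rot: [-0.06, 1.565, 0.062]
force: [0.0, -0.3, -0.6]
width: 0.486
```

>>> arm_command:
  motion:
    - [0,0,0,0,0,0,0]
    - [0,0,0,0,0,0,0]

```text
clock: 4.97
position: [0.4359, 0.1619, 0.2431]
ee_rot: [-0.06, 1.566, 0.061]
force: [-0.3, -0.7, -0.1]
width: 0.269
```

```bash
python3 - <<'E'
from h import *
s=arm.observe();print(s['clock'],slab(s['position']),s['force'],s['width']*91.8)
plan(world(-.121,.127,s['position'][2]),tool(yaw))
E
```

```text
4.975 [-0.1547197   0.12697858  0.24314438] [-0.31925711 -0.6955565  -0.10945957] 24.672111502857963
n 1 total tool mm [ 0.1  1.7 33.7] deg [-2.8  0.2 -0. ]
[0.1, 1.7, 33.7, -2.8, 0.2, -0.0]
```

>>> arm_command:
  motion:
    - [0,0,0,0,0,0,0]
    - [0,0,0,0,0,0,0]

```text
clock: 5.22
position: [0.436, 0.1619, 0.243]
ee_rot: [-0.06, 1.566, 0.061]
force: [0.3, 0.3, 4.6]
width: 0.174
```

>>> arm_command:
  motion:
    - [0,0,0,0,-2.8,0,0]
    - [0,0,1,15,0,0,0]
    - [0,0,0,0,0,0,0]

```text
clock: 5.6
position: [0.4515, 0.1648, 0.2427]
ee_rot: [-0.099, 1.564, 0.099]
force: [1.8, 0.7, 3.9]
width: 0.175
```

```bash
python3 - <<'E'
from h import *
s=arm.observe();print(s['clock'],slab(s['position']),s['force'],s['width']*91.8)
im=wrist();save(im,'w3.png')
print([(slab(q['point']).round(4),round(q['p'],2)) for t in('leaf_yellow_edge','leaf_yellow_handle') for c in('wrist','scene','top') for q in (get_image(c) if c!='wrist' else 0, pinpoint(c,t))[1][:1]])
plan(world(-.105,.127,s['position'][2]),tool(yaw))
E
```

```text
5.6 [-0.13891019  0.12796324  0.24273621] [1.768599   0.66430949 3.87230695] 16.058580859415635
[(array([-0.0788,  0.1324,  0.0537]), 0.78), (array([-0.0737,  0.1316,  0.053 ]), 0.81), (array([-0.0749,  0.1301,  0.0553]), 0.58), (array([-0.1432,  0.1316,  0.0688]), 0.65), (array([-0.1433,  0.1265,  0.065 ]), 0.9), (array([-0.1416,  0.1258,  0.0707]), 0.7)]
n 1 total tool mm [ 0.1 -0.8 35. ] deg [-0.   0.2  0. ]
[0.1, -0.8, 35.0, -0.0, 0.2, 0.0]
```

View pics/w3.png

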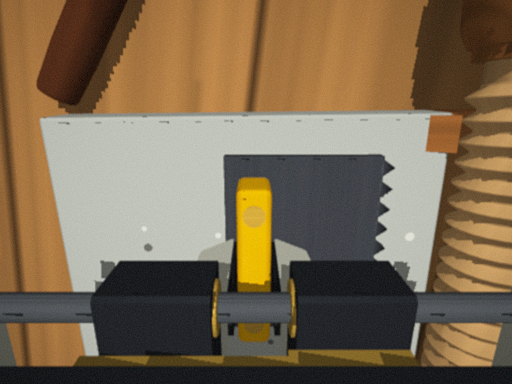

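>>> arm_command:
  motion:
    - [0,0,0,12,0,0,0]
    - [0,0,0,10,0,0,0]
    - [0,0,0,4,0,0,0]
    - [0,0,0,2,0,0,0]
    - [0,0,0,2,0,0,0]

```text
clock: 6.78
position: [0.4802, 0.1684, 0.2427]
ee_rot: [-0.099, 1.566, 0.099]
force: [0.4, -0.3, -3.4]
width: 0.175
```

>>> arm_command:
  motion:
    - [0,0,0,2,0,0,0]
    - [0,0,0,1,0,0,0]
    - [0,0,0,0,0,0,0]

```text
clock: 7.15
position: [0.4833, 0.1688, 0.2428]
ee_rot: [-0.099, 1.565, 0.099]
force: [-0.6, 0.2, -3.9]
width: 0.177
```

>>> arm_command:
  motion:
    - [0,0,0,2,0,0,0]
    - [0,0,0,1,0,0,0]
    - [0,0,0,0,0,0,0]

```text
clock: 7.52
position: [0.4864, 0.1692, 0.2429]
ee_rot: [-0.099, 1.565, 0.099]
force: [0.4, -0.0, -3.9]
width: 0.173
```

>>> arm_command:
  motion:
    - [0,0,0,1.5,0,0,0]
    - [0,0,0,1.5,0,0,0]
    - [0,0,0,0,0,0,0]

```text
clock: 7.9
position: [0.4883, 0.1693, 0.2427]
ee_rot: [-0.1, 1.568, 0.099]
force: [-5.2, -1.4, 1.0]
width: 0.173
```

>>> arm_command:
  motion:
    - [0,0,0,1.5,0,0,0]
    - [0,0,0,0,0,0,0]

```text
clock: 8.15
position: [0.4888, 0.1693, 0.2426]
ee_rot: [-0.1, 1.571, 0.099]
force: [-10.3, -1.7, 7.8]
width: 0.175
```

```bash
python3 - <<'E'
from h import *
s=arm.observe();print(s['clock'],slab(s['position']),s['force'],s['ft_torque'],s['width']*91.8)
im=wrist();save(im,'w4.png');np.save('w4.npy',im,allow_pickle=True)
print([(slab(q['point']).round(4),round(q['p'],2)) for t in('leaf_yellow_edge','leaf_yellow_handle') for c in('wrist','scene','top') for q in (get_image(c) if c!='wrist' else 0, pinpoint(c,t))[1][:1]])
cv2.imwrite('pics/w4c.png',cv2.resize(im['frame'][120:300,200:512],None,fx=2.5,fy=2.5,interpolation=cv2.INTER_CUBIC)[:,:,::-1])
E
```

```text
8.15 [-0.10132915  0.12768587  0.24260522] [-10.31764672  -1.67374828   7.82263581] [-0.51657343  2.40401546  0.08613395] 16.09244563221879
[(array([-0.0416,  0.1321,  0.0531]), 0.87), (array([-0.0361,  0.1313,  0.052 ]), 0.83), (array([-0.0361,  0.1286,  0.0556]), 0.66), (array([-0.1052,  0.1309,  0.0703]), 0.79), (array([-0.1019,  0.1273,  0.0688]), 0.92), (array([-0.1011,  0.1281,  0.0693]), 0.63)]
```

View pics/w4c.png

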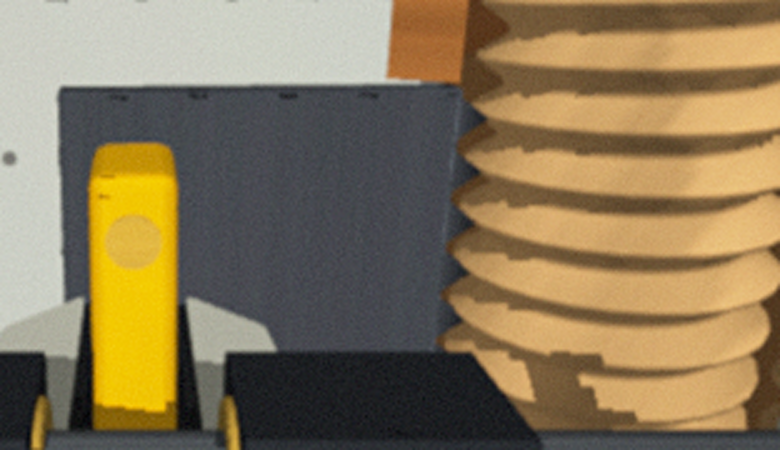

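>>> arm_command:
  motion:
    - [30,0,0,0,0,0,0]
    - [30,0,0,0,0,0,0]
    - [30,0,0,0,0,0,0]

```text
clock: 9.07
position: [0.4913, 0.1699, 0.2432]
ee_rot: [-0.099, 1.564, 0.099]
force: [-0.2, -0.2, -0.5]
width: 0.324
```

```bash
cat >> h.py <<'E'
def gap(im,y0=.085,y1=.175):
    C=cloud(im);c,s=np.cos(yaw),np.sin(yaw);d=C[...,:2]-O
    X=c*d[...,0]+s*d[...,1];Y=-s*d[...,0]+c*d[...,1];Z=C[...,2];ok=im['range_z']>0
    m=ok&(Y>y0-.1)&(Y<y1)&(Z>.06)&(Z<.1)&(X>-.04)&(X<.035)
    # crest circle: fit upper hull
    x=X[m];z=Z[m];b=np.arange(-.025,.026,.003);h=np.array([(q,np.percentile(z[abs(x-q)<.0015],93)) for q in b if (abs(x-q)<.0015).sum()>30])
    from scipy.optimize import least_squares
    f=least_squares(lambda p:np.hypot(h[:,0]-p[0],h[:,1]-p[1])-.03,[0,.053]).x
    hsv=cv2.cvtColor(im['frame'],cv2.COLOR_RGB2HSV)
    y=(hsv[...,0]>18)&(hsv[...,0]<35)&(hsv[...,1]>170)&ok&(Z>.079)&(Z<.085)&(X<-.06)&(Y>y0-.03)&(Y<y1+.02)
    print('axis x,z',f.round(4),len(h),'bar top z',np.median(Z[y]).round(4),'bar x',np.percentile(X[y],[5,50,95]).round(4),'y',np.percentile(Y[y],[1,99]).round(4),'bar tilt',np.polyfit(Y[y],X[y],1)[0].round(3))
    st=ok&(abs(Z-.056)<.003)&(hsv[...,2]<110)&(X>-.12)&(X<-.02)
    for a in np.arange(y0,y1,.01):
        q=st&(Y>a)&(Y<a+.01)
        if q.sum()>10: print(round(a,3),'steel x',np.percentile(X[q],[1,97]).round(4),end=' ')
    print()
E
python3 - <<'E'
from h import *
s=arm.observe();print(s['clock'],slab(s['position']),s['force'],s['width']*91.8)
for k in 'w1','w4': gap(np.load(k+'.npy',allow_pickle=True).item())
im=wrist();gap(im);gap(get_image('scene'));gap(get_image('top'))
E
```

```text
9.075 [-0.09874457  0.12792641  0.24324601] [-0.20083155 -0.18526123 -0.50229891] 29.73504111977705
axis x,z [-0.0005  0.0536] 17 bar top z 0.0823 bar x [-0.1584 -0.1512 -0.1442] y [0.0898 0.1451] bar tilt 0.054
0.085 steel x [-0.1198 -0.0846] 0.095 steel x [-0.1195 -0.0846] 0.105 steel x [-0.1193 -0.0828] 0.115 steel x [-0.1198 -0.0837] 0.125 steel x [-0.1193 -0.0285] 0.135 steel x [-0.1199 -0.0286] 0.145 steel x [-0.1195 -0.0268] 
axis x,z [-0.001   0.0536] 17 bar top z 0.0823 bar x [-0.1078 -0.1009 -0.0939] y [0.0915 0.1689] bar tilt -0.006
0.115 steel x [-0.0703 -0.0364] 0.125 steel x [-0.0909 -0.0343] 0.135 steel x [-0.1148 -0.0354] 0.145 steel x [-0.115  -0.0355] 0.155 steel x [-0.1151 -0.0356] 0.165 steel x [-0.1149 -0.0365] 
axis x,z [-0.001   0.0535] 17 bar top z 0.0823 bar x [-0.1081 -0.1011 -0.094 ] y [0.0918 0.1688] bar tilt -0.008
0.095 steel x [-0.1139 -0.08  ] 0.105 steel x [-0.1133 -0.081 ] 0.115 steel x [-0.1123 -0.0377] 0.125 steel x [-0.1122 -0.0346] 0.135 steel x [-0.1151 -0.0356] 0.145 steel x [-0.1152 -0.0356] 0.155 steel x [-0.1154 -0.0361] 0.165 steel x [-0.1151 -0.0367] Traceback (most recent call last):
  File "<stdin>", line 4, in <module>
  File "h.py", line 32, in gap
    C=cloud(im);c,s=np.cos(yaw),np.sin(yaw);d=C[...,:2]-O
  File "h.py", line 8, in cloud
    return P@np.array(im['rotation']).T+im['origin']
           ~~~~~~~~~~~~~~~~~~~~~~~~~~~~^~~~~~~~~~~~~
ValueError: operands could not be broadcast together with shapes (384,512) (3,)
```

>>> arm_command:
  motion:
    - [30,0,0,-6,0,0,0]
    - [0,0,0,0,0,0,0]
    - [0,0,0,0,0,0,0]
    - [0,0,0,0,0,0,0]
    - [0,0,0,-2,0,0,0]
  newtons: 8

```text
clock: 9.8
position: [0.4831, 0.1688, 0.243]
ee_rot: [-0.099, 1.564, 0.099]
force: [1.1, -0.5, 0.5]
width: 0.17
```

>>> arm_command:
  motion:
    - [0,0,-4,0,0,0,0]
    - [0,0,0,0,0,0,0]
    - [0,0,0,2,0,0,0]
    - [0,0,0,2,0,0,0]
    - [0,0,0,1,0,0,0]

```text
clock: 10.42
position: [0.4884, 0.1654, 0.243]
ee_rot: [-0.099, 1.565, 0.099]
force: [-2.6, 0.2, 5.5]
width: 0.176
```

>>> arm_command:
  motion:
    - [0,0,0,1.5,0,0,0]
    - [0,0,0,1,0,0,0]
    - [0,0,0,0,0,0,0]

```text
clock: 10.8
position: [0.4909, 0.1658, 0.243]
ee_rot: [-0.099, 1.565, 0.099]
force: [-1.1, -0.9, 5.0]
width: 0.173
```

>>> arm_command:
  motion:
    - [0,0,0,1.5,0,0,0]
    - [0,0,0,1,0,0,0]
    - [0,0,0,0,0,0,0]

```text
clock: 11.18
position: [0.4931, 0.166, 0.243]
ee_rot: [-0.099, 1.566, 0.099]
force: [-2.5, -0.5, 7.2]
width: 0.173
```

>>> arm_command:
  motion:
    - [0,0,0,1,0,0,0]
    - [0,0,0,1,0,0,0]
    - [0,0,0,0,0,0,0]

```text
clock: 11.55
position: [0.494, 0.166, 0.2427]
ee_rot: [-0.1, 1.569, 0.099]
force: [-7.2, -2.2, 10.2]
width: 0.175
```

```bash
python3 - <<'E'
from h import *
s=arm.observe();print(s['clock'],slab(s['position']),s['force'],s['width']*91.8)
im=wrist();save(im,'w5.png');gap(im)
E
```

```text
11.55 [-0.09660031  0.12373099  0.24274316] [-7.23420455 -2.18787364 10.20181755] 16.07801531413155
axis x,z [-0.0009  0.0535] 17 bar top z 0.0823 bar x [-0.1027 -0.0958 -0.0887] y [0.0873 0.1648] bar tilt -0.006
0.115 steel x [-0.0669 -0.0291] 0.125 steel x [-0.1093 -0.0296] 0.135 steel x [-0.1097 -0.0299] 0.145 steel x [-0.1098 -0.0298] 0.155 steel x [-0.11   -0.0298] 0.165 steel x [-0.1097 -0.0305]
```

>>> arm_command:
  motion:
    - [0,0,0,0.6,0,0,0]
    - [0,0,0,0,0,0,0]
    - [30,0,0,0,0,0,0]
    - [30,0,0,0,0,0,0]
    - [30,0,0,0,0,0,0]

```text
clock: 12.22
position: [0.4961, 0.1664, 0.2429]
ee_rot: [-0.099, 1.565, 0.099]
force: [-0.3, -0.7, 1.1]
width: 0.325
```

```bash
python3 - <<'E'
from h import *
s=arm.observe();print(s['clock'],slab(s['position']),s['force'],s['width']*91.8)
im=wrist();save(im,'w6.png');gap(im)
cv2.imwrite('pics/w6c.png',cv2.resize(im['frame'][120:300,200:512],None,fx=2.5,fy=2.5,interpolation=cv2.INTER_CUBIC)[:,:,::-1])
E
```

```text
12.225 [-0.09449992  0.12389907  0.24287097] [-0.29305947 -0.67059664  1.14872685] 29.795384042581045
axis x,z [-0.001   0.0535] 17 bar top z 0.0823 bar x [-0.1028 -0.0959 -0.089 ] y [0.0875 0.1647] bar tilt -0.007
0.095 steel x [-0.1097 -0.0763] 0.105 steel x [-0.1085 -0.0771] 0.115 steel x [-0.1082 -0.0304] 0.125 steel x [-0.1095 -0.03  ] 0.135 steel x [-0.1098 -0.0301] 0.145 steel x [-0.11 -0.03] 0.155 steel x [-0.1101 -0.0302] 0.165 steel x [-0.1099 -0.031 ]
```

View pics/w6c.png

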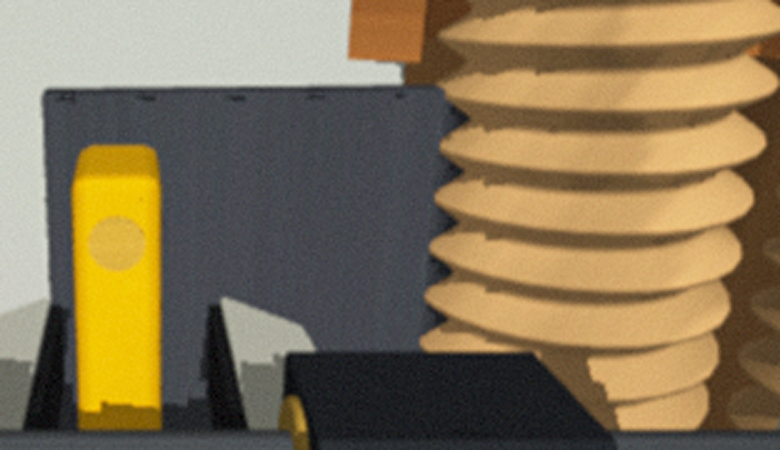

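>>> arm_command:
  motion:
    - [30,0,0,3,0,0,0]
    - [30,0,0,2,0,0,0]
    - [30,0,0,1,0,0,0]
    - [30,0,0,1,0,0,0]
    - [30,0,0,0,0,0,0]

```text
clock: 12.9
position: [0.5012, 0.167, 0.2425]
ee_rot: [-0.1, 1.57, 0.099]
force: [-8.1, -0.8, 5.8]
width: 0.326
```

>>> arm_command:
  motion:
    - [30,0,0,1,0,0,0]
    - [30,0,0,0,0,0,0]

```text
clock: 13.15
position: [0.5016, 0.167, 0.2423]
ee_rot: [-0.1, 1.571, 0.099]
force: [-11.2, -0.5, 7.7]
width: 0.328
```

>>> arm_command:
  motion:
    - [30,0,0,-4,0,0,0]
    - [30,0,0,-4,0,0,0]
    - [36,0,0,0,0,0,0]
    - [36,-30,0,0,0,0,0]
    - [36,-40,0,0,0,0,0]

```text
clock: 13.78
position: [0.4955, 0.1663, 0.3132]
ee_rot: [-0.1, 1.566, 0.098]
force: [0.7, 0.7, 0.7]
width: 0.394
```

>>> arm_command:
  motion:
    - [60,-60,-40,-15,0,0,0]
    - [60,-40,-20,-10,0,0,0]
    - [60,0,0,0,0,0,0]

```text
clock: 14.15
position: [0.4803, 0.1081, 0.4069]
ee_rot: [-0.095, 1.559, 0.099]
force: [0.3, 0.3, -0.6]
width: 0.641
```

```bash
python3 - <<'E'
from h import *
s=arm.observe();print(s['clock'],slab(s['position']),s['force'])
im=wrist();save(im,'w7.png');gap(im)
a=get_image('scene');b=get_image('top')
for t in ['leaf_yellow_handle','leaf_yellow_edge','leaf_blue_edge','leaf_red_edge']:
  print(t,[(slab(q['point']).round(4),round(q['p'],2)) for c in('wrist','top','scene') for q in pinpoint(c,t)[:1]])
E
```

```text
14.15 [-0.11751566  0.06799631  0.40691748] [ 0.31840201  0.29113875 -0.58135205]
axis x,z [-0.0005  0.0535] 17 bar top z 0.0822 bar x [-0.103  -0.096  -0.0889] y [0.0869 0.1638] bar tilt -0.011
0.085 steel x [-0.1096 -0.0295] 0.095 steel x [-0.1096 -0.0296] 0.105 steel x [-0.1096 -0.0302] 0.115 steel x [-0.1096 -0.0298] 0.125 steel x [-0.1096 -0.0297] 0.135 steel x [-0.1096 -0.0299] 0.145 steel x [-0.1096 -0.029 ] 0.155 steel x [-0.1096 -0.0294] 0.165 steel x [-0.1096 -0.0299] 
leaf_yellow_handle [(array([-0.101 ,  0.1218,  0.0672]), 0.77), (array([-0.0017,  0.003 ,  0.0566]), 0.41), (array([-0.0971,  0.1228,  0.067 ]), 0.8)]
leaf_yellow_edge [(array([-0.0354,  0.1275,  0.0527]), 0.73), (array([-0.1291, -0.1263,  0.0696]), 0.23), (array([-0.0297,  0.1288,  0.0523]), 0.63)]
leaf_blue_edge [(array([-0.0721, -0.1252,  0.0568]), 0.65), (array([-0.0655, -0.1262,  0.0551]), 0.7), (array([-0.0663, -0.1234,  0.0518]), 0.61)]
leaf_red_edge [(array([-0.0584,  0.0018,  0.0518]), 0.62), (array([-0.0625,  0.0001,  0.056 ]), 0.79), (array([-0.0588,  0.0034,  0.0501]), 0.57)]
```

View pics/w7.png

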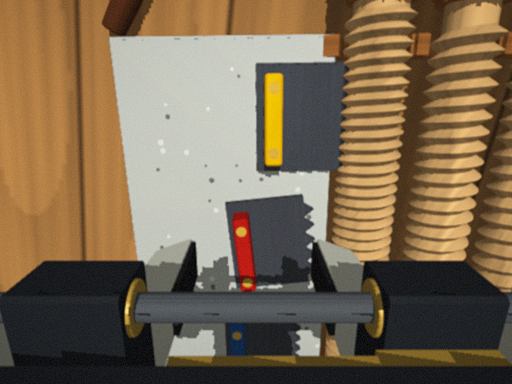

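```bash
python3 -c "
from h import *
print(arm.sign_off())"
```

```text
the job is handed in; nothing more can be done
None
```

The yellow comb fits and is lying fully home in the front screw's thread. I handed the job in at about 14 s of robot time.

- **Choosing the comb:** I measured pitches in the wrist camera image before touching anything. The front thread came out at about 11.0 mm, and the combs at 10.9 mm (yellow), 14.0 mm (blue) and 17.3 mm (red). Yellow was the clear match, so I tried only that one.
- **Seating it:** I gripped it, squared it up and slid it in. The first press at about 10 N stopped some 5 mm short. I drew it back, shifted it 4 mm sideways and pressed again, and it went home. I then let go, pressed from behind at about 11 N and it held firm.
- **Final checks:**
  - From the depth image, the yellow grip's centre is 95.5 mm from the screw axis, against 95 mm for fully home. An earlier view gave 94.9 mm.
  - The steel edge reads 29 to 30 mm from the axis along its whole length, with the crests flush on it.
  - Blue and red are where they started, flat on the slab, their edges about 36 mm and 30 mm from the crests.
  - The arm is clear above everything. I never moved near the hammer, jar or batten.

**Disagreements:** The wrist-camera network put the yellow edge at -35 mm, about 5 mm out from home. The scene camera (-30 mm), the depth measurement and the picture all say it is home. The wrist-camera network also read about 5 mm too far back on earlier checks. The top camera's network failed to find yellow at the end. The measured tilt of the yellow bar was 0.006 to 0.011 rad, which is within the error of my slab angle.

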